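Snap the food box lid shut all round

TASK

The lemons are packed in the clear food box and its lid lies on top, but all four grey sections of the lid's rim, one on each side, still stand up. With the fingertips, press down each rim section until it clicks, so that the lid is shut and flush all round. Do not pick up or tip the box, and leave it and the things around it where they stand.

Things in the scene. Friction and masses are not known exactly. Their poses are not given: they have to be found in the camera images.
- food_box: clear food box with lemons inside and a press-shut lid with a grey rim, 118 mm (local x) x 168 mm (local y) x 65 mm high, about 0.8 kg, loose on the worktop. Origin: centre of its underside; at yaw 0 local x points away from the robot. The lid's clear panel (60 mm up) and the rim's rounded corners (65 mm up) stay seated; between the corners each side has one grey rim section, its top band 18 mm wide.
- rim_front (a joint): fold angle (rad) of the front rim section (facing the robot at yaw 0, local -x, 122 mm long) about a line 28 mm inside its outer edge. 0 = snapped shut, flush with the corners, top 65 mm above the underside; 0.33 = open, outer edge 9 mm proud. Pressed down it resists with about 10 N (up to 17 N if the fingertip drags or sits at the inner edge) up to half way (0.16), then clicks down by itself and stays; let go earlier, it springs back open.
- press_front (a point): point in the middle of the front section's top, 20 mm outward from its fold line (8 mm inside the outer edge), moving with the section: 65 mm above the box's underside when shut, about 71 mm when open. A good place to press straight down.
- rim_back (a joint): fold angle (rad) of the back rim section (far, local +x, 122 mm long) about a line 28 mm inside its outer edge. 0 = snapped shut, flush with the corners, top 65 mm above the underside; 0.33 = open, outer edge 9 mm proud. Pressed down it resists with about 10 N (up to 17 N if the fingertip drags or sits at the inner edge) up to half way (0.16), then clicks down by itself and stays; let go earlier, it springs back open.
- press_back (a point): point in the middle of the back section's top, 20 mm outward from its fold line (8 mm inside the outer edge), moving with the section: 65 mm above the box's underside when shut, about 71 mm when open. A good place to press straight down.
- rim_left (a joint): fold angle (rad) of the left rim section (local +y, 72 mm long) about a line 28 mm inside its outer edge. 0 = snapped shut, flush with the corners, top 65 mm above the underside; 0.33 = open, outer edge 9 mm proud. Pressed down it resists with about 10 N (up to 17 N if the fingertip drags or sits at the inner edge) up to half way (0.16), then clicks down by itself and stays; let go earlier, it springs back open.
- press_left (a point): point in the middle of the left section's top, 20 mm outward from its fold line (8 mm inside the outer edge), moving with the section: 65 mm above the box's underside when shut, about 71 mm when open. A good place to press straight down.
- rim_right (a joint): fold angle (rad) of the right rim section (local -y, 72 mm long) about a line 28 mm inside its outer edge. 0 = snapped shut, flush with the corners, top 65 mm above the underside; 0.33 = open, outer edge 9 mm proud. Pressed down it resists with about 10 N (up to 17 N if the fingertip drags or sits at the inner edge) up to half way (0.16), then clicks down by itself and stays; let go earlier, it springs back open.
- press_right (a point): point in the middle of the right section's top, 20 mm outward from its fold line (8 mm inside the outer edge), moving with the section: 65 mm above the box's underside when shut, about 71 mm when open. A good place to press straight down.
- spice_yellow_cap: spice jar with a mustard-yellow cap, 42x42x106 mm, standing behind the box; origin under its base
- spice_red_cap: spice jar with a red cap, 47x47x97 mm, standing behind the box; origin under its base
- spice_green_cap: spice jar with a green cap, 46x46x105 mm, standing behind the box; origin under its base
- jam_jar: jam jar, 63 mm across, 104 mm high, standing behind and to the left of the box; origin under its base
- onion: red onion, 68 mm across, 72 mm high, left of the box; origin under its base
- lemon: loose lemon lying left of the box near the front of the worktop, 71x58x57 mm; origin under its middle
- peeler: vegetable peeler with a black handle lying right of the box, 170 mm long, 18 mm high; origin under its middle
- mug: mug standing at the right, 86 mm high, 111 mm across with its handle; origin under its base

How it is judged:
At the end, for the whole second after the job is handed in: All four rim sections are snapped shut (each fold angle under 0.05 rad) and stay so; the box stands flat and still on the worktop, within 40 mm of where it stood, and each thing round it is within 30 mm of where it stood (value of joint each of rim_front, rim_back, rim_left, rim_right below 0.05 rad and angle between food_box's own z axis and vertical below 0.05 rad and height (world z) of food_box below 0.005 m and distance of food_box from where it was at the start of the episode below 0.04 m and linear speed of food_box below 0.02 m/s and distance of each of spice_yellow_cap, spice_red_cap, spice_green_cap, jam_jar, onion, lemon, peeler, mug from where it was at the start of the episode below 0.03 m); the robot touches nothing.
It fails at once if the food box is lifted off the worktop (more than 12 mm) (height (world z) of food_box above 0.012 m).
It fails at once if the food box is tipped by more than 0.15 rad (angle between food_box's own z axis and vertical above 0.15 rad).
It fails at once if the food box is pushed more than 40 mm away (distance of food_box from where it was at the start of the episode above 0.04 m).
It fails at once if one of the things around the box is moved more than 30 mm (distance of any of spice_yellow_cap, spice_red_cap, spice_green_cap, jam_jar, onion, lemon, peeler, mug from where it was at the start of the episode above 0.03 m).
It also fails if it takes over 43 s, if anything falls off the work surface, if the arm or the gripper's body presses on something with over 40 N, if the wrist force passes 120 N, or if a joint passes its speed limit or range.

ROBOT

A 6-joint arm with a two-finger parallel gripper is mounted at the origin on a cart in front of the work surface, level with it; the furniture and walls round the work are solid. World frame = base frame: x ahead of the robot, y to its left, z up, the work surface at z = 0. Lengths are in m, angles in rad, forces in N, time in s.
With the tool pointing down it reaches from about 0.25 to 0.725 m from the base axis. Payload 4 kg.
Tool frame: the origin (TCP) lies midway between the tips of the shut fingers; the grasp point (between the pads) lies behind it (ctrl.grip_depth is the z of the grasp point in the tool frame, in m); z points along the fingers, y is the line along which they close (so a half turn about z gives the same grasp; the last joint's range is limited). The gripper opens to 85 mm and grips with 20 to 120 N. Pads are 22 mm wide; open, the fingers measure 114 mm over their backs; the gripper's body (76 mm by 85 mm) begins 54 mm behind the grasp point. The pads swing forward as they close: fully open they stand 13 mm farther back than shut.
Start: joints at [-1.189, 0.241, 0.005, 1.335, 0, 1.571], TCP at [0.186, -0.464, 0.231] pointing down, gripper open.
Joint ranges: [-2.72, 2.72], [-1.05, 1.87], [-1.09, 1.28], [-1.99, 2.15], [-1.42, 1.44], [-3.14, 3.14]. Speed limits (rad/s): [2.79, 2.79, 3.14, 3.14, 3.14, 3.14].

INTERFACE

Orientations are given as [roll, pitch, yaw] about the fixed x, y, z axes, in that order (R = Rz(yaw) Ry(pitch) Rx(roll)).
In Python, from plant import telemetry, snapshot, ticket, ctrl gives the robot as it stands. The module is installed in compiled form; this text tells all that it offers.
- The arm moves only by the tool drive_tool, never from a script. Its argument "moves" is one flat list of numbers, 6 for each row, row after row: the shift along the tool's x, y, z each as a share of 8 cm, from -1 to 1, then the turn, a rotation vector about the tool's x, y, z each as a share of 180 degrees, from -1 to 1. In form: [dx, dy, dz, rx, ry, rz, dx, dy, dz, rx, ry, rz, ...]. A call has 1 to 10 rows; each row is the pose to reach, as a shift and turn from the pose commanded when the call began, along the tool's axes at that moment, turning the shorter way round; what a row does not reach only later rows make up. A row lasts 1/8 s, in which the tool goes at most 62.5 mm and 10.7 degrees, less where a joint would pass 70% of its speed; a pose out of reach is approached as far as the arm can. A call with a number of a shift or a turn outside -1 to 1 is refused whole. A call with a gripper value outside its range is refused whole. "jaw" is the closure, from -1 (fully open) to 1 (shut), set as the call begins (left out, the last holds). The fingers move at their own pace and stop on an object; "force" is the grip in N (left out, the last holds). Time passes only in rows, so rows that repeat a pose let the fingers close. It gives the time, the measured TCP pose, the force, the opening and the grip force at its end, in the units of the state.
- telemetry.state(): the state, without advancing time (a new reading comes with each control period).
- snapshot(name): name is "side" or "top" or "wrist"; returns a dict with "color" (384x512x3 uint8, blue, green, red), "z_map" (384x512 float32, m along the optical axis (not along the pixel's ray), 0 where there is no reading), "K" (3x3 intrinsics, pixels), "distortion" ([k1, k2, p1, p2, k3] as OpenCV has them; the pictures are not rectified), "position" and "rotation" of the camera in the world. Camera axes: x right, y down, z forward; pixel columns grow to the right and rows downward; lengths in m; the calibration is good to about 2 mm. A picture is of the moment at which its call begins.
- ticket.close_job(): hands the job in; it is judged then, once.
The state is a dict: "time_s": time; "joint_positions": joint angles; "joint_velocities": joint speeds; "joint_efforts": joint torques, N m; "tcp_pos": TCP position; "tool_rot": TCP orientation; "force": force on the tool from outside, world axes, zero at the start; "ft_torque": the same for the moment, N m; "opening": opening from 0.0 (shut) to 1.0 (fully open); "finger_force": force on a finger pad.
Only numpy, scipy, OpenCV 4.12 (cv2) and the standard library are available. Lean on these libraries where they do the work, as an engineer would, in place of code of your own. Each camera call takes 0.05 s, during which the arm holds its last target. There are 200 camera calls.

## Working session

There is one attempt and no reset: what is moved stays moved. The work goes in short steps, Python scripts to look and compute and a tool call to move; the robot and the scene stay as the last step left them, time stands still between calls to the robot, and variables do not carry over. Pictures are saved under pics/ and viewed, at most 10 in all, crops included, and the job is handed in when it is done.

Besides the shell and the picture viewer there is one more tool, called after "Emit:" as name(argument=value, ...) on one line, values as JSON. drive_tool: Moves the arm, as the interface text tells. Its arguments: {"type":"object","properties":{"moves":{"type":"array"},"jaw":{"type":"number"},"force":{"type":"number"}},"required":["moves"]}

```bash
mkdir -p pics; cat > h.py <<'E'
import numpy as np, cv2
from plant import telemetry, snapshot, ticket, ctrl
def pts(s):
    h,w=s["z_map"].shape
    u,v=np.meshgrid(np.arange(w),np.arange(h))
    p=cv2.undistortPoints(np.stack([u,v],-1).reshape(-1,1,2).astype(float),s["K"],s["distortion"]).reshape(h,w,2)
    c=np.dstack([p,np.ones((h,w))])*s["z_map"][...,None]
    P=c@np.array(s["rotation"]).T+s["position"]
    P[s["z_map"]<=0]=np.nan
    return P
E
python3 - <<'E'
from h import *
s=snapshot("top"); t=snapshot("side")
cv2.imwrite("pics/a.png",np.hstack([s["color"],t["color"]])[:, :])
im=cv2.resize(np.hstack([s["color"],t["color"]]),(800,300)); cv2.imwrite("pics/a.png",im)
cv2.imwrite("pics/top.png",s["color"])
P=pts(s); np.savez("top.npz",P=P,c=s["color"])
print(s["position"],s["rotation"],telemetry.state())
m=(P[...,2]>.055)&(P[...,2]<.08)
n,l,st,ce=cv2.connectedComponentsWithStats(m.astype(np.uint8))
for i in range(1,n):
    if st[i,4]>60: print(st[i],ce[i],np.nanmean(P[l==i],0))
E
```

```text
Traceback (most recent call last):
  File "h.py", line 8, in pts
    P=c@np.array(s["rotation"]).T+s["position"]
      ~~~~~~~~~~~~~~~~~~~~~~~~~~~^~~~~~~~~~~~~~
ValueError: operands could not be broadcast together with shapes (384,512) (3,)
```

View pics/top.png

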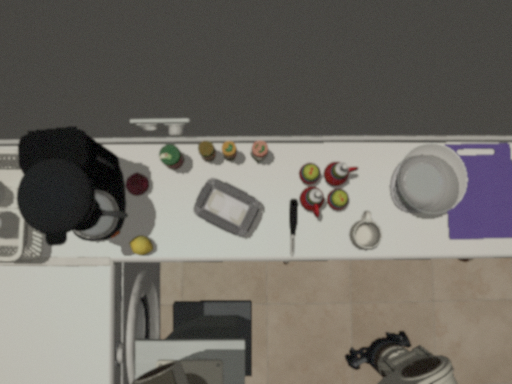

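View pics/a.png

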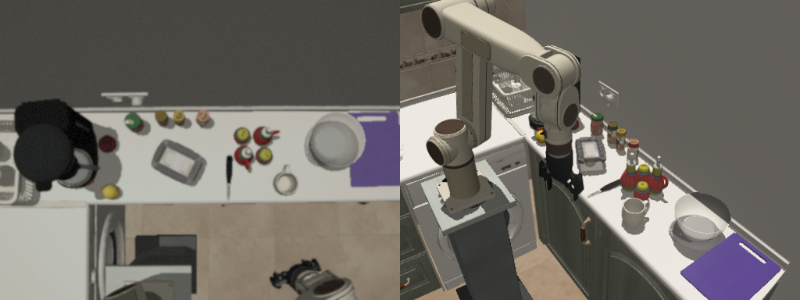

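The top view shows the box at about (229,208), turned in yaw, with the jars behind it. In the side view the arm stands clear of it. The rotation seems to be given as rpy, so I'll handle it that way.

```bash
sed -i 's/np.array(s\["rotation"\]).T/rot(s["rotation"]).T/' h.py; cat >> h.py <<'E'
from scipy.spatial.transform import Rotation
def rot(r):
    r=np.array(r,float)
    return r if r.shape==(3,3) else Rotation.from_euler("xyz",r).as_matrix()
E
python3 - <<'E'
from h import *
s=snapshot("top")
P=pts(s); np.savez("top.npz",P=P,c=s["color"])
print(s["position"],s["rotation"],s["K"],telemetry.state(),ctrl.grip_depth)
print("worktop",P[230,300],P[230,180],P[190,280])
m=(P[...,2]>.05)&(P[...,2]<.085)
n,l,st,ce=cv2.connectedComponentsWithStats(m.astype(np.uint8))
for i in range(1,n):
    if st[i,4]>60:
        q=P[l==i]; r=cv2.minAreaRect(q[:,:2].astype(np.float32)*1000)
        print(st[i],ce[i].round(),q.mean(0).round(3),r)
cv2.imwrite("pics/b.png",cv2.resize(s["color"][130:270,120:320],(800,560),interpolation=cv2.INTER_CUBIC))
for nm,(v,u) in dict(red=(150,260),yel=(150,229),grn=(150,207),jam=(156,171),onion=(184,138)).items(): print(nm,P[v,u].round(3))
E
```

```text
[ 0.42433638 -0.18166586  1.38753834] [-3.04315503 -0.0056083  -1.58038708] [[471.49108777   0.         253.50821785]
 [  0.         471.49108777 197.87420978]
 [  0.           0.           1.        ]] {'time_s': 0.15, 'joint_positions': array([-1.18899232e+00,  2.41238219e-01,  4.01268200e-03,  1.33520225e+00,
       -1.54151837e-05,  1.57079270e+00]), 'joint_velocities': array([-0.00072232, -0.00199439,  0.0026231 , -0.00137272, -0.00082456,
        0.00112981]), 'joint_efforts': array([ 1.04746546e-04, -3.72634828e+01,  2.52638537e+01,  1.23805852e-02,
        9.20107118e-05,  5.75040730e-06]), 'tcp_pos': array([ 0.18611052, -0.46354363,  0.2306103 ]), 'tool_rot': array([-3.13996119e+00,  1.54092389e-05,  3.81807661e-01]), 'force': array([ 0.01611277,  0.34128988, -0.61314672]), 'ft_torque': array([ 0.04519232, -0.00564681,  0.02068239]), 'finger_force': 0.0, 'opening': 1.0015299491066898} -0.0187
worktop [ 0.4649668  -0.32623928  0.00375468] [ 0.46841589  0.02686786 -0.0035745 ] [ 0.58452115 -0.26977252 -0.00429432]
[182 131 330   6 925] [349. 133.] [ 0.739 -0.467  0.068] ((739.
[... 2344 characters left out ...]
59.18878173828125, -498.41656494140625), (98.784912109375, 79.32135009765625), 25.696882247924805)
[ 82 216  34  23 121] [105. 229.] [0.471 0.228 0.07 ] ((466.9575500488281, 241.12521362304688), (28.59775161743164, 106.8462905883789), 31.497940063476562)
[132 238  16  14 132] [139. 245.] [0.426 0.135 0.055] ((425.5792236328125, 136.19142150878906), (41.6386833190918, 35.59208297729492), 41.227577209472656)
[187 376  17   8  61] [195. 380.] [ 0.055 -0.024  0.065] ((54.04032897949219, -24.873329162597656), (47.148521423339844, 6.306397438049316), 69.23005676269531)
red [ 0.686 -0.21   0.095]
yel [ 0.683 -0.124  0.111]
grn [ 0.686 -0.062  0.101]
jam [0.669 0.036 0.108]
onion [0.598 0.138 0.059]
```

View pics/b.png

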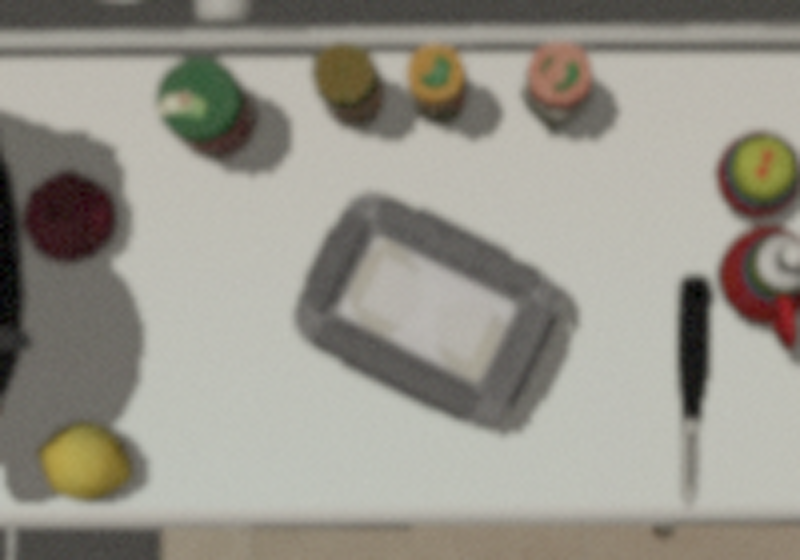

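Emit:
drive_tool(moves=[0.5,-0.22,0,0,0,0,1,-0.44,0,0,0,0], jaw=1)

```text
time_s: 0.4
tcp_pos: [0.2476, -0.4008, 0.2308]
tool_rot: [-3.141, -0.0, 0.38]
force: [0.6, 0.3, 0.1]
opening: 0.602
finger_force: 0.0
```

Emit:
drive_tool(moves=[0.5,-0.22,0,0,0,0,1,-0.44,0,0,0,0])

```text
time_s: 0.65
tcp_pos: [0.3092, -0.3379, 0.231]
tool_rot: [-3.141, 0.0, 0.381]
force: [0.5, -0.1, -0.4]
opening: 0.142
finger_force: 0.0
```

Emit:
drive_tool(moves=[0.5,-0.22,0,0,0,0,1,-0.44,0,0,0,0])

```text
time_s: 0.9
tcp_pos: [0.3704, -0.2753, 0.2311]
tool_rot: [-3.141, 0.0, 0.382]
force: [0.9, -0.0, 0.2]
opening: -0.006
finger_force: 0.0
```

Emit:
drive_tool(moves=[0.3,-0.1,0,0,0,0.055,0.6,-0.3,0,0,0,0.11,0.8,-0.4,0,0,0,0.165,1,-0.44,0,0,0,0.22,1,-0.44,0,0,0,0.272,1,-0.44,0,0,0,0.272])

```text
time_s: 1.65
tcp_pos: [0.4292, -0.2167, 0.2309]
tool_rot: [-3.139, 0.001, -0.468]
force: [-0.3, -0.4, 0.3]
opening: -0.002
finger_force: 0.0
```

```bash
python3 - <<'E'
from h import *
s=snapshot("wrist"); P=pts(s)
cv2.imwrite("pics/c.png",s["color"])
m=((P[...,2]>.055)&(P[...,2]<.08)&(P[...,0]>.42)&(P[...,0]<.64)&(P[...,1]>-.24)&(P[...,1]<.0)).astype(np.uint8)
m=cv2.morphologyEx(m,cv2.MORPH_OPEN,np.ones((3,3)))
n,l,st,ce=cv2.connectedComponentsWithStats(m)
for i in range(1,n):
    if st[i,4]>200:
        q=P[l==i]; print(st[i],q.mean(0).round(3),cv2.minAreaRect(q[:,:2].astype(np.float32)*1000))
print("table z",np.nanmedian(P[...,2][np.abs(P[...,2])<.02]),s["position"])
E
```

```text
[   50    77   159   113 15873] [ 0.533 -0.115  0.066] ((529.5328369140625, -114.38452911376953), (172.19142150878906, 126.49424743652344), 62.39744567871094)
table z 0.0007893697080244011 [ 0.494937   -0.25070893  0.3742474 ]
```

View pics/c.png

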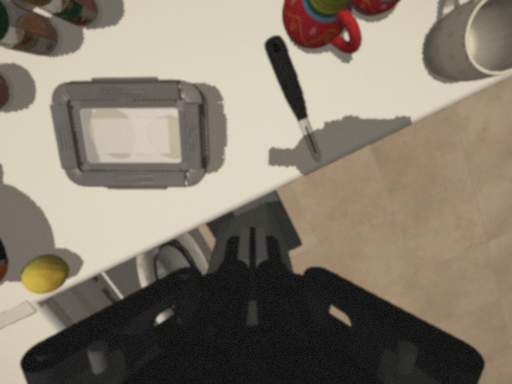

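The wrist view shows the whole box, at columns 52–208 and rows 77–190. Its centre is (0.530, -0.114), yaw about -27.5°, and its size agrees with the one given. I'll go to the right section first.

Emit:
drive_tool(moves=[0.27,-0.39,0,0,0,0,0.535,-0.77,0,0,0,0,0.535,-0.77,0.5,0,0,0,0.535,-0.77,1,0,0,0])

```text
time_s: 2.2
tcp_pos: [0.4834, -0.2092, 0.1508]
tool_rot: [-3.114, -0.001, -0.424]
force: [1.1, -0.3, -0.2]
opening: -0.001
finger_force: 0.0
```

Emit:
drive_tool(moves=[0,0,0.4,0,0,0,0,0,0.8,0,0,0,0,0,0.8,0,0,0])

```text
time_s: 2.58
tcp_pos: [0.4807, -0.2072, 0.085]
tool_rot: [-3.114, 0.007, -0.423]
force: [0.0, 0.2, -0.2]
opening: -0.002
finger_force: 0.0
```

```bash
python3 - <<'E'
from h import *
s=telemetry.state(); print(s["joint_positions"].round(3),s["joint_velocities"].round(3),s["tcp_pos"],s["force"])
E
```

```text
[-0.423  0.401 -0.17   1.006  0.028  3.141] [ 0.003 -0.039  0.064  0.031  0.001 -0.003] [ 0.48069426 -0.20720404  0.0850104 ] [ 0.02001582  0.15584147 -0.21066458]
```

Emit:
drive_tool(moves=[0,0,-0.5,0,0,-0.055,0,0,-0.8,0,0,-0.11,0,0,-0.8,0,0,-0.165,0,0,-0.8,0,0,-0.22,0,0,-0.8,0,0,-0.275,0,0,-0.8,0,0,-0.33,0,0,-0.8,0,0,-0.385,0,0,-0.8,0,0,-0.44,0,0,-0.8,0,0,-0.48,0,0,-0.8,0,0,-0.48])

```text
time_s: 3.82
tcp_pos: [0.4832, -0.2102, 0.1532]
tool_rot: [3.141, -0.028, 1.084]
force: [-0.7, -0.6, 0.4]
opening: 0.001
finger_force: 0.0
```

```bash
cat >> h.py <<'E'
def plan(x,y,z,yaw=1.091):
    s=telemetry.state(); R=rot(s["tool_rot"])
    d=R.T@(np.array([x,y,z])-s["tcp_pos"])/.08
    w=Rotation.from_matrix(R.T@rot([np.pi,0,yaw])).as_rotvec()/np.pi
    return d.round(3),w.round(4)
E
python3 -c "
from h import *
s=telemetry.state(); print(s['tcp_pos'],s['tool_rot'],s['joint_positions'].round(3)); print(plan(.495,-.181,.15))"
```

```text
[ 0.4831962  -0.21022768  0.15323449] [ 3.14125499 -0.0278787   1.08415808] [-0.426  0.338 -0.07   1.161  0.028  1.631]
(array([ 0.391, -0.04 ,  0.051]), array([ 0.0001, -0.0089, -0.0022]))
```

Emit:
drive_tool(moves=[0.2,-0.02,0.02,0,-0.005,0,0.39,-0.04,0.04,0,-0.009,-0.002,0.39,-0.04,0.04,0,-0.009,-0.002])

```text
time_s: 4.2
tcp_pos: [0.4948, -0.1795, 0.1495]
tool_rot: [-3.14, 0.001, 1.094]
force: [0.5, 0.1, -0.6]
opening: 0.001
finger_force: 0.0
```

Emit:
drive_tool(moves=[0,0,0.4,0,0,0,0,0,0.85,0,0,0,0,0,0.85,0,0,0])

```text
time_s: 4.58
tcp_pos: [0.4915, -0.1799, 0.0788]
tool_rot: [-3.133, 0.002, 1.092]
force: [-0.5, -0.7, -0.2]
opening: -0.002
finger_force: 0.0
```

```bash
python3 -c "
from h import *
s=telemetry.state(); print(s['tcp_pos'],s['tool_rot'],s['joint_positions'].round(3)); print(plan(.495,-.181,.066))"
```

```text
[ 0.49145843 -0.17991703  0.0787849 ] [-3.13285733e+00  1.58902228e-03  1.09181316e+00] [-0.351  0.409 -0.176  0.994 -0.     1.699]
(array([0.009, 0.047, 0.159]), array([-0.0028,  0.0005,  0.0003]))
```

Emit:
drive_tool(moves=[0,0.04,0.05,0,0,0,0,0.04,0.1,0,0,0,0,0.04,0.14,0,0,0,0,0.04,0.17,0,0,0])

```text
time_s: 5.08
tcp_pos: [0.4978, -0.1839, 0.0699]
tool_rot: [3.14, 0.003, 1.092]
force: [-4.5, -4.0, 10.0]
opening: 0.002
finger_force: 4.7
```

Emit:
drive_tool(moves=[0,0,0.03,0,0,0,0,0,0.05,0,0,0,0,0,0.05,0,0,0])

```text
time_s: 5.45
tcp_pos: [0.4978, -0.1828, 0.0649]
tool_rot: [3.141, 0.001, 1.092]
force: [-1.2, -2.4, 5.3]
opening: 0.004
finger_force: 3.2
```

Emit:
drive_tool(moves=[0,0,0.02,0,0,0,0,0,0.03,0,0,0])

```text
time_s: 5.7
tcp_pos: [0.4979, -0.1829, 0.0647]
tool_rot: [3.14, 0.001, 1.092]
force: [-8.4, -0.7, 23.9]
opening: 0.002
finger_force: 12.0
```

Emit:
drive_tool(moves=[0,0,-0.5,0,0,0,0,0,-1,0,0,0,0,0,-1,0,0,0])

```text
time_s: 6.08
tcp_pos: [0.4997, -0.1827, 0.1449]
tool_rot: [3.136, -0.001, 1.093]
force: [-0.0, -0.4, 0.2]
opening: 0.003
finger_force: 0.0
```

```bash
python3 -c "
from h import *
s=telemetry.state(); print(s['tcp_pos'],s['tool_rot']); print(plan(.485,-.09,.145))"
```

```text
[ 0.49973552 -0.18273391  0.14486031] [ 3.13610281e+00 -1.01322599e-03  1.09271954e+00]
(array([ 0.944, -0.697, -0.005]), array([ 0.0017, -0.0003,  0.0005]))
```

Emit:
drive_tool(moves=[0.47,-0.35,0,0,0,0,0.94,-0.7,0,0,0,0,0.94,-0.7,0,0,0,0])

```text
time_s: 6.45
tcp_pos: [0.4805, -0.0868, 0.1402]
tool_rot: [-3.136, 0.001, 1.097]
force: [0.5, -0.4, 0.5]
opening: 0.001
finger_force: 0.0
```

Emit:
drive_tool(moves=[0,0,0.4,0,0,0,0,0,0.8,0,0,0,0,0,0.85,0,0,0,0,0,0.89,0,0,0,0,0,0.93,0,0,0,0,0,0.96,0,0,0,0,0,0.98,0,0,0,0,0,1,0,0,0])

```text
time_s: 7.45
tcp_pos: [0.4822, -0.09, 0.0646]
tool_rot: [-3.141, 0.0, 1.092]
force: [-11.2, 2.2, 31.4]
opening: -0.001
finger_force: 15.7
```

Emit:
drive_tool(moves=[0,0,0.02,0,0,0,0,0,0.04,0,0,0])

```text
time_s: 7.7
tcp_pos: [0.4823, -0.0901, 0.0643]
tool_rot: [3.14, -0.0, 1.092]
force: [-18.9, 3.9, 53.4]
opening: 0.002
finger_force: 26.5
```

Emit:
drive_tool(moves=[0,0,-0.5,0,0,0,0,0,-1,0,0,0,0,0,-1,0,0,0])

```text
time_s: 8.07
tcp_pos: [0.4852, -0.0905, 0.142]
tool_rot: [3.135, -0.002, 1.092]
force: [0.9, 0.9, -0.2]
opening: -0.001
finger_force: 0.0
```

```bash
python3 -c "
from h import *
s=telemetry.state(); print(s['tcp_pos'],s['tool_rot'],plan(.565,-.047,.142))
w=snapshot('wrist'); P=pts(w); cv2.imwrite('pics/d.png',w['color'])"
```

```text
[ 0.48519202 -0.09049304  0.14195741] [ 3.13515763e+00 -1.75424068e-03  1.09210654e+00] (array([0.942, 0.635, 0.005]), array([ 0.002 , -0.0006,  0.0004]))
```

View pics/d.png

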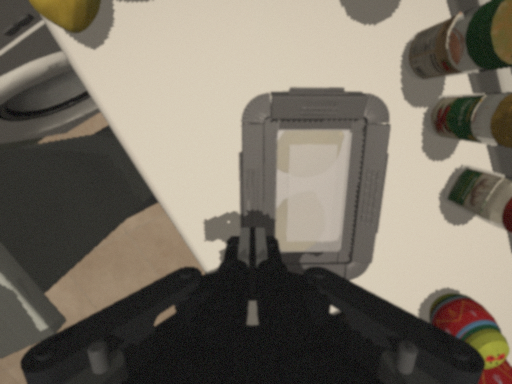

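The box hasn't moved: it fills columns 242–388 and rows 88–275. The left section is at the top and the back section at the right, both still open. I'll press the left one next.

Emit:
drive_tool(moves=[0.47,0.32,0,0,0,0,0.94,0.635,0,0,0,0,0.94,0.635,0,0,0,0])

```text
time_s: 8.5
tcp_pos: [0.5631, -0.0449, 0.1358]
tool_rot: [-3.138, 0.001, 1.095]
force: [-1.3, 0.6, -0.4]
opening: 0.001
finger_force: 0.0
```

Emit:
drive_tool(moves=[0,0,0.4,0,0,0,0,0,0.8,0,0,0,0,0,0.85,0,0,0,0,0,0.89,0,0,0,0,0,0.93,0,0,0,0,0,0.96,0,0,0,0,0,0.98,0,0,0,0,0,1,0,0,0])

```text
time_s: 9.5
tcp_pos: [0.5618, -0.0464, 0.0645]
tool_rot: [3.14, -0.001, 1.092]
force: [-15.3, 1.0, 40.1]
opening: -0.006
finger_force: 20.2
```

Left is seated at z 0.0645. On to the back section, about (0.575, -0.138).

Emit:
drive_tool(moves=[0,0,-0.5,0,0,0,0,0,-1,0,0,0,0,0,-1,0,0,0])

```text
time_s: 9.88
tcp_pos: [0.5649, -0.0466, 0.1429]
tool_rot: [3.134, -0.003, 1.092]
force: [-0.2, -0.9, -0.2]
opening: 0.003
finger_force: 0.0
```

```bash
python3 -c "
from h import *
s=telemetry.state(); print(s['tcp_pos'],s['tool_rot'],plan(.576,-.138,.142))"
```

```text
[ 0.56492875 -0.04655692  0.14288066] [ 3.13447657 -0.00321767  1.0923926 ] (array([-0.951,  0.649,  0.013]), array([ 0.0023, -0.001 ,  0.0004]))
```

Emit:
drive_tool(moves=[-0.47,0.32,0,0,0,0,-0.95,0.65,0,0,0,0,-0.95,0.65,0,0,0,0])

```text
time_s: 10.25
tcp_pos: [0.5727, -0.1406, 0.1372]
tool_rot: [-3.14, 0.001, 1.088]
force: [-0.7, 0.9, 0.3]
opening: 0.002
finger_force: 0.0
```

Emit:
drive_tool(moves=[0,0,0.4,0,0,0,0,0,0.8,0,0,0,0,0,0.85,0,0,0,0,0,0.89,0,0,0,0,0,0.93,0,0,0,0,0,0.96,0,0,0,0,0,0.98,0,0,0,0,0,1,0,0,0])

```text
time_s: 11.25
tcp_pos: [0.5745, -0.138, 0.0646]
tool_rot: [3.137, -0.001, 1.093]
force: [-10.5, 1.5, 36.0]
opening: -0.001
finger_force: 17.9
```

Emit:
drive_tool(moves=[0,0,-0.5,0,0,0,0,0,-1,0,0,0,0,0,-1,0,0,0])

```text
time_s: 11.62
tcp_pos: [0.5761, -0.1381, 0.1426]
tool_rot: [3.134, -0.002, 1.093]
force: [0.8, 0.4, -0.1]
opening: 0.002
finger_force: 0.0
```

Emit:
drive_tool(moves=[-0.4,-0.5,-0.2,0,0,0,-0.8,-1,-0.4,0,0,0,-0.8,-1,-0.4,0,0,0])

```text
time_s: 12.0
tcp_pos: [0.4697, -0.1578, 0.1705]
tool_rot: [-3.139, 0.001, 1.09]
force: [0.2, -0.2, -0.2]
opening: -0.001
finger_force: 0.0
```

Emit:
drive_tool(moves=[-0.4,-0.5,-0.4,0,0,0,-0.8,-1,-0.8,0,0,0,-0.8,-1,-0.8,0,0,0])

```text
time_s: 12.38
tcp_pos: [0.3718, -0.1784, 0.2363]
tool_rot: [3.139, 0.0, 1.09]
force: [0.1, 0.4, 1.0]
opening: -0.0
finger_force: 0.0
```

```bash
python3 - <<'E'
from h import *
w=snapshot('wrist'); P=pts(w); cv2.imwrite('pics/e.png',w['color'])
c=np.array([.530,-.114]); ex=np.array([.887,-.462]); ey=np.array([.462,.887])
d=P[...,:2]-c; a=d@ex; b=d@ey; z=P[...,2]
for n,m in dict(front=(abs(a+.052)<.006)&(abs(b)<.05),back=(abs(a-.052)<.006)&(abs(b)<.05),left=(abs(b-.077)<.006)&(abs(a)<.03),right=(abs(b+.077)<.006)&(abs(a)<.03)).items(): print(n,m.sum(),np.nanpercentile(z[m],[5,50,95]).round(4) if m.any() else None)
E
```

```text
front 1443 [0.0005 0.0656 0.0672]
back 1088 [0.0647 0.066  0.0673]
left 0 None
right 521 [0.0644 0.0657 0.0671]
```

View pics/e.png

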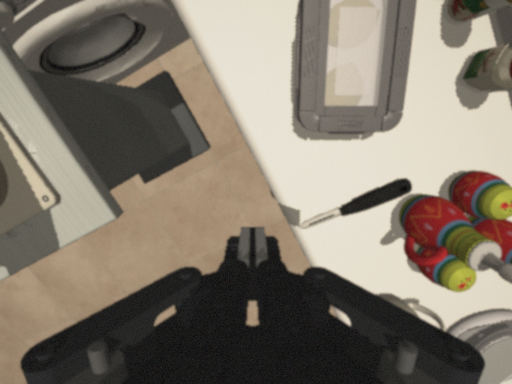

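Front, back and right are flush, with their tops at 0.066. The left section lies above the image, so I'll check it in the top view and hand the job in if it passes.

```bash
python3 - <<'E'
from h import *
c=np.array([.530,-.114]); ex=np.array([.887,-.462]); ey=np.array([.462,.887])
Z={}
for k,P in (("before",np.load("top.npz")["P"]),("after",pts(snapshot("top")))):
    d=P[...,:2]-c; a=d@ex; b=d@ey
    Z[k]=[np.nanmedian(P[...,2][m]) for m in ((abs(b-.077)<.007)&(abs(a)<.03),(abs(b+.077)<.007)&(abs(a)<.03),(abs(a-.052)<.007)&(abs(b)<.05))]
    print(k,"left,right,back",np.round(Z[k],4))
if Z["after"][0]-Z["after"][1]<.003: print(ticket.close_job())
E
```

```text
before left,right,back [0.0714 0.0711 0.071 ]
after left,right,back [0.0647 0.0647 0.0647]
the job is handed in; nothing more can be done
None
```

All four rim sections are pressed shut and measure flush at about 65 mm. The box showed no visible shift, nothing else was touched, and the job was handed in with the arm clear at about 12.5 s.

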